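# Index the hook carousel and hang the yellow frame

### The arm

A 6-joint arm with a two-finger parallel gripper is mounted at the origin on the work surface. World frame = base frame: x ahead of the robot, y to its left, z up, the work surface at z = 0. Lengths are in m, angles in rad, forces in N, time in s.
With the tool pointing down it reaches from about 0.375 to 0.9 m from the base axis. Payload 3.1 kg.
Tool frame: the origin (TCP) lies between the finger pads; the fingertips stand manip.nose_length ahead of it and the grasp point (between the pads) lies 5 mm behind it (manip.nose_length is the distance from the TCP to the fingertips, in m); z points along the fingers, y is the line along which they close (so a half turn about z gives the same grasp; the last joint's range is limited). The gripper opens to 85 mm and grips with 20 to 120 N. Pads are 22 mm wide; open, the fingers measure 114 mm over their backs; the gripper's body (76 mm by 85 mm) begins 54 mm behind the grasp point. The pads swing forward as they close: fully open they stand 13 mm farther back than shut.
Start: joints at [-1.526, 0.527, 1.433, -0, 1.181, -0.178], TCP at [0.139, -0.609, 0.245] pointing down, gripper open.
Joint ranges: [-3.08, 3.08], [-0.75, 2.2], [0.22, 2.44], [-1.43, 4.57], [0, 2.65], [-2.85, 2.85]. Speed limits (rad/s): [2.79, 2.79, 3.14, 3.14, 3.14, 3.14].

### API

Orientations are given as a unit quaternion [x, y, z, w].
In Python, from station import monitor, eyes, job, manip gives the robot as it stands.
- The arm moves only by the shell command python3 -m pendant 'ROWS' [FORCE]. ROWS is JSON, a list that holds one entry, the list of rows, each a list of 7 numbers: the shift along the tool's x, y, z as a fraction of full scale, then the turn, a rotation vector about the tool's x, y, z as a fraction of full scale, then the opening, from 0 (shut) to 1 (fully open). A call has 1 to 20 rows; each row shifts and turns the commanded pose from where the row before left it, along the tool's axes as they then stand; what a row does not reach is not made up. Full scale, the value 1, is 800 mm for a shift and 0.12 rad for a turn. A row lasts 1/10 s, in which the tool goes at most 50 mm and 8.59 degrees, less where a joint would pass 70% of its speed; a pose out of reach is approached as far as the arm can. A call with a number of a shift or a turn outside -1 to 1 is refused whole. A call with a gripper value outside its range is refused whole. The fingers move at their own pace and stop on an object; FORCE is the grip in N (left out, the last holds). Time passes only in rows, so rows that do not move let the fingers close. It gives the time, the measured TCP pose, the force, the opening and the grip force at its end, in the units of the state.
- monitor.sense(): the state, without advancing time (a new reading comes with each control period).
- eyes.snapshot(name): name is "side" or "top"; returns a dict with "pixels" (480x640x3 uint8, red, green, blue), "depth" (480x640 float32, m along the optical axis (not along the pixel's ray), 0 where there is no reading), "intrinsics" (3x3 intrinsics, pixels), "eye" and "attitude" of the camera in the world. Camera axes: x right, y down, z forward; pixel columns grow to the right and rows downward; lengths in m; the calibration is good to about 2 mm. A picture is of the moment at which its call begins.
- job.sign_off(): hands the job in; it is judged then, once.
The state is a dict: "t": time; "q": joint angles; "qd": joint speeds; "tau": joint torques, N m; "tcp_pos": TCP position; "tool_rot": TCP orientation; "force": force on the tool from outside, world axes, zero at the start; "ft_torque": the same for the moment, N m; "finger_gap": opening from 0.0 (shut) to 1.0 (fully open); "gripper_force": force on a finger pad.
Only numpy, scipy, OpenCV 4.12 (cv2) and the standard library are available. Lean on these libraries where they do the work, as an engineer would, in place of code of your own. Each camera call takes 0.05 s, during which the arm holds its last target. There are 200 camera calls.

### The job

Crank the handwheel clockwise about two turns until the carousel's free red hook stands at the red loading mark. Then take the yellow frame out of its rack, stand it upright in the middle of the round black pad and let go, grip it again across its other two sides, and hang it by its window on the red hook, fully down in the throat and still, with the hook still at the mark. Leave the other loose things where they are.

Things in the scene. Friction and masses are not known exactly. Their poses are not given: they have to be found in the camera images.
- wheel (a joint): Steel handwheel, 120 mm, lying flat on the white-topped teal trainer box; angle in rad, growing clockwise from above; starts within 1 rad of 0. Six turns turn the carousel once, same sense. Red hook at the mark: 12.566 (two turns past 0), crank knob then beside the black line on the panel, robot's side. No stop there (range -6.3 to 25.2); stays where left; about 2 N at the knob.
- wheel_axis (a point): Point on the handwheel's vertical axis, 1 mm above its rim's flat top.
- crank_knob (a point): Upright black crank knob of the handwheel, 19 mm thick, 46 mm high, spinning freely on its own pin, 45 mm from the wheel's axis; this point is on its axis, 18 mm below its top, 28 mm above the flat wheel. Travels with the wheel.
- carousel (a joint): Carousel beside the handwheel: 170 mm aluminium disc, grey post, three hooks 120 degrees apart, two already carrying blue frames; angle in rad, growing clockwise from above, = wheel angle / 6. At 2.094 the red hook points exactly to the red loading mark on the panel, at its robot-side corner; within 0.05 rad is good.
- throat (a point): Free red hook of the carousel: flat level prong 16 mm wide, 8 mm thick, end upturned. Point on its upper face, mid-throat, 45 mm from the carousel's axis; x outward along the prong, z up. Along x: post's face at -23 mm, upturned end from +12 to +18 mm, rising 14 mm. The 44 mm round post rises 52 mm above it: no room for a finger between post and a hung frame's head. Disc 120 mm below.
- frame_center (a point): Yellow frame, loose, 175 to 350 g, 130 mm tall, same turned half round: its centre, 65 mm up. x: normal of its 8 mm thick, 44 mm wide plate; y along the width; z up. Foot 30 (x) by 44 (y) by 8 mm. Window 30 mm wide, from 52 to 86 mm above the underside; it hangs on the window's upper edge, prong passing through along x.
- frame_head (a point): Centre of the frame's black square head, 28 by 28 mm and 30 mm high, 115 mm above the frame's underside. The place to grip.
- window_edge (a point): Middle of the window's upper edge, 86 mm above the frame's underside. When the frame hangs, this point lies on the hook's throat.
- rack: Fixed white and teal rack where the frame stands at first; origin on its underside, floor 8 mm up, axes as the frame's in it. Teal cheeks, top 126 mm above the bench, 40 mm long along x, stand 25 mm to either side (y) of the middle, so in it the head can be gripped only across x; lift straight up 130 mm to clear.
- pad_top (a point): Centre of the upper face of the fixed round black rubber pad, 100 mm across, 4 mm thick, lying on the bench.
- screwdriver: Screwdriver lying on the bench between robot and trainer; origin at its middle; leave it.
- meter: Yellow hand-held meter, 150 by 80 by 34 mm; leave it.
- plug_tray: Empty grey tray, 100 by 140 by 40 mm; leave it.
- plug_red: Red plug standing on its end, 18 mm thick, 52 mm tall; leave it.
- plug_blue: Blue plug standing on its end, 18 mm thick, 52 mm tall; leave it.
- tin: Jar, 60 mm across, 70 mm tall; leave it.
- cap: Orange cap, 26 mm across, 16 mm high, lying on the trainer's panel (60 mm above the bench) between wheel and carousel, near the front; leave it.
There are look-alikes about, which are no part of the job. Of the things that look like the part that bears pad_top, take the one that is farthest to the robot's right at the start.

How it is judged:
On the way, in this order (a step that is already met when the one before it is completed fails the run):
1. the handwheel has been cranked until the red hook is at the loading mark, and is still (value of joint carousel between 2.034 and 2.154 rad and velocity of joint wheel between -0.1 and 0.1 rad/s), for 0.2 s.
2. the yellow frame stands upright and released on the black pad (horizontal distance between frame_center and pad_top below 0.04 m and z of frame_center in the frame of pad_top between 0.061 and 0.069 m and angle between frame_center's own z axis and vertical below 0.1 rad and contact force between the fingers and frame below 0.05 N), for 0.2 s.
At the end, for the whole second after the job is handed in: Carousel at 2.094 within 0.06 rad; yellow frame released, still, carried by the red hook: window's upper edge on the throat (4 mm in height, 12 mm along the prong, 9 mm across), upright within 0.15 rad, plate square to the prong within 0.35 rad (value of joint carousel between 2.034 and 2.154 rad and x of window_edge in the frame of throat between -0.012 and 0.012 m and y of window_edge in the frame of throat between -0.009 and 0.009 m and z of window_edge in the frame of throat between -0.004 and 0.004 m and angle between frame_center's own z axis and vertical below 0.15 rad and angle between the x axis of frame_center and the x axis of throat, either way round below 0.35 rad and contact force between frame and carousel above 0.8 N and linear speed of frame below 0.03 m/s and angular speed of frame below 0.3 rad/s); the robot touches nothing.
It fails at once if another thing on the bench was moved more than 30 mm (distance of any of screwdriver, meter, plug_tray, plug_red, plug_blue, tin, cap from where it was at the start of the episode above 0.03 m).
It also fails if it takes over 72 s, if anything falls off the work surface, if the arm or the gripper's body presses on something with over 40 N, if the wrist force passes 120 N, or if a joint passes its speed limit or range.

## Working session

There is one attempt and no reset: what is moved stays moved. The work goes in short steps, Python scripts to look and compute and a shell command to move; the robot and the scene stay as the last step left them, time stands still between calls to the robot, and variables do not carry over. Pictures are saved under pics/ and viewed, at most 12 in all, crops included, and the job is handed in when it is done.

```bash
ls; mkdir -p pics
python3 - <<'E'
from station import monitor, eyes, job, manip
import cv2,numpy as np
print(manip.nose_length, monitor.sense())
for n in("side","top"):
    s=eyes.snapshot(n); cv2.imwrite(f"pics/{n}0.png",s["pixels"][:,:,::-1]); np.savez(f"{n}0.npz",**s)
    print(n,s["intrinsics"],s["eye"],s["attitude"])
E
```

```text
pics
0.014 {'t': 0.0, 'q': array([-1.52551567e+00,  5.28490715e-01,  1.43393073e+00,  1.06638331e-05,
        1.18140762e+00, -1.78466430e-01]), 'qd': array([-0.00180872, -0.00015649, -0.00098492, -0.00313096, -0.00118692,
        0.00109821]), 'tau': array([-2.67959251e-03, -4.42357743e+01, -1.78023612e+01, -5.23277304e-04,
        8.36906140e-03, -9.43153054e-06]), 'tcp_pos': array([ 0.13869762, -0.60869451,  0.24430948]), 'tool_rot': array([ 9.93748285e-01,  1.11638240e-01,  7.93289541e-05, -1.11539689e-03]), 'force': array([-0.37901542, -0.56993073,  0.08946818]), 'ft_torque': array([ 0.03183501, -0.01721322,  0.04121513]), 'gripper_force': 0.0, 'finger_gap': 1.0022568384414543}
side [[542.50168503   0.         317.93292667]
 [  0.         542.50168503 241.27861857]
 [  0.           0.           1.        ]] [ 0.4461459  -0.71198177  0.96775583] [ 0.93721299 -0.03879986  0.01328723 -0.34633775]
top [[458.34936212   0.         322.4400029 ]
 [  0.         458.34936212 239.82767991]
 [  0.           0.           1.        ]] [0.39568482 0.01447159 1.19731536] [ 0.71639545 -0.69582686  0.0259295  -0.04393407]
```

View pics/top0.png

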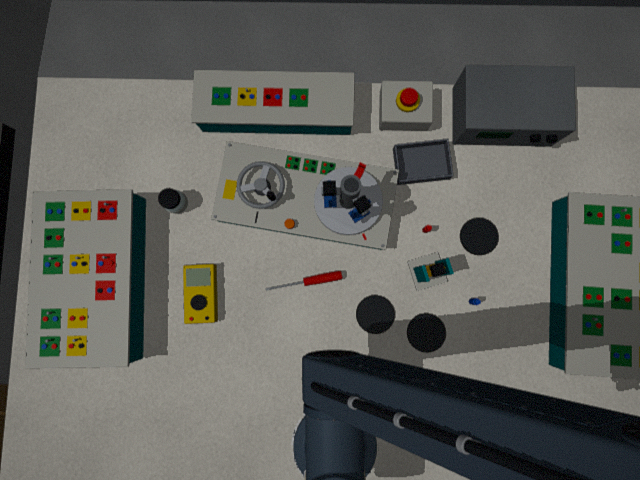

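View pics/side0.png

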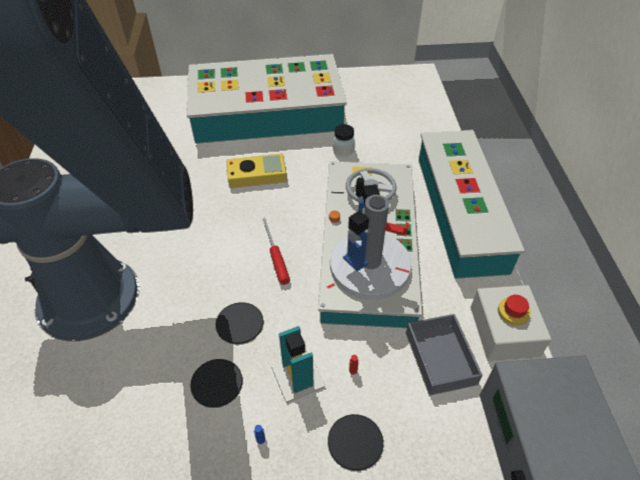

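Top view: the three black discs are at (479,236), (375,314) and (427,332). The one farthest to the robot's right is (479,236), which is (355,441) in the side view. Wheel hub is near (261,186) with the knob near (270,196). The carousel is near (350,205) with the red hook at (360,172). The rack with the frame is near (434,270).

```bash
cat > h.py <<'E'
import numpy as np,cv2
from scipy.spatial.transform import Rotation as R
def ld(n): return dict(np.load(n+".npz"))
def ray(s,u,v):
    K=s["intrinsics"]; d=np.stack([(np.asarray(u)-K[0,2])/K[0,0],(np.asarray(v)-K[1,2])/K[1,1],np.ones(np.shape(u))],-1)
    return d@R.from_quat(s["attitude"]).as_matrix().T
def onz(s,u,v,z):
    d=ray(s,u,v); return s["eye"]+d*((z-s["eye"][2])/d[...,2])[...,None]
def cloud(s):
    v,u=np.mgrid[:480,:640]; return s["eye"]+ray(s,u,v)*s["depth"][...,None]
def proj(s,P):
    K=s["intrinsics"]; c=(np.asarray(P)-s["eye"])@R.from_quat(s["attitude"]).as_matrix()
    return c[...,:2]/c[...,2:]*K[0,0]+K[:2,2]
def hsv(s): return cv2.cvtColor(s["pixels"],cv2.COLOR_RGB2HSV)
E
python3 - <<'E'
from h import *
np.set_printoptions(precision=4,suppress=True)
for n in("top","side"):
    s=ld(n+"0");P=cloud(s);H=hsv(s)
    print(n)
    def rep(name,m,amin=15):
        k,l,st,c=cv2.connectedComponentsWithStats(m.astype(np.uint8))
        for i in range(1,k):
            if st[i,4]>=amin: 
                q=P[l==i]; print(name,st[i],c[i].round(1),np.median(q,0),"zmax",q[:,2].max().round(3))
    z=P[...,2]; x=P[...,0]; y=P[...,1]; h,sa,v=H[...,0],H[...,1],H[...,2]
    ok=(s["depth"]>0)&(x>.3)&(x<.85)&(y>-.45)&(y<.3)
    rep("disc",ok&(v<60)&(z<.02)&(z>-.01),200)
    rep("red",ok&((h<6)|(h>172))&(sa>150)&(v>80))
    rep("orange",ok&(h>6)&(h<17)&(sa>150)&(v>80))
    rep("teal",ok&(h>82)&(h<98)&(sa>120)&(z>.07))
    rep("dark hi",ok&(v<60)&(z>.075))
    rep("yellow",ok&(h>18)&(h<32)&(sa>120))
    rep("blackline",ok&(v<70)&(z>.05)&(z<.07),5)
t=ld("top0");s=ld("side0")
a=cv2.resize(t["pixels"][130:290,200:480],None,fx=2.85,fy=2.85,interpolation=cv2.INTER_CUBIC)
cv2.imwrite("pics/tc.png",a[:,:,::-1])
b=cv2.resize(s["pixels"][150:410,230:450],None,fx=2.3,fy=2.3,interpolation=cv2.INTER_CUBIC)
cv2.imwrite("pics/sc.png",b[:,:,::-1])
E
```

```text
top
disc [397 142  53  38 317] [414.3 158.3] [ 0.7393 -0.1629  0.0067] zmax 0.02
disc [ 460  218   39   37 1123] [478.7 236. ] [ 0.535  -0.3584  0.0051] zmax 0.013
disc [356 295  39  30 964] [375.1 311. ] [ 0.3327 -0.0939  0.0054] zmax 0.014
disc [408 313  37  14 359] [426.2 320.5] [ 0.3129 -0.2248  0.0051] zmax 0.014
red [263 101  19   5  75] [271.8 103.5] [0.8451 0.1814 0.0912] zmax 0.097
red [354 163  12  16  93] [359.6 170.2] [ 0.6514 -0.0359  0.2009] zmax 0.217
red [424 225   8   7  36] [427.8 227.9] [ 0.5464 -0.218   0.0498] zmax 0.056
red [304 271  38  15 323] [322.7 277.9] [0.4138 0.0418 0.0245] zmax 0.031
orange [285 219   9  10  73] [289.1 223.4] [0.5456 0.1285 0.0764] zmax 0.081
teal [440 258  14  17 114] [447.1 265.9] [ 0.4501 -0.2502  0.1234] zmax 0.141
teal [418 265  12  17 121] [423.3 273.4] [ 0.4308 -0.1957  0.121 ] zmax 0.133
dark hi [459 100  75  38 719] [487.5 128.6] [ 0.7789 -0.3435  0.1052] zmax 0.133
dark hi [344 177  15  15 172] [350.9 184.4] [ 0.6068 -0.0161  0.2555] zmax 0.262
dark hi [322 181  50  38 803] [346.4 199.3] [ 0.587  -0.0111  0.2284] zmax 0.252
da
[... 3183 characters left out ...]
  13   5  34] [357.3 168.3] [0.623  0.2922 0.0605] zmax 0.065
yellow [499 303   8  19  76] [501.8 312.4] [ 0.8457 -0.1665  0.0815] zmax 0.088
yellow [287 366   5  11  28] [289.2 370.2] [ 0.4294 -0.2196  0.0165] zmax 0.074
blackline [426 162  34 103 332] [443.  214.1] [0.8014 0.1187 0.0601] zmax 0.07
blackline [398 216   3   3   7] [399.  216.7] [0.6981 0.1184 0.0616] zmax 0.065
blackline [405 216   4   3  10] [406.8 217. ] [0.7157 0.115  0.063 ] zmax 0.067
blackline [407 231   3   3   9] [408. 232.] [0.7102 0.0707 0.0627] zmax 0.065
blackline [407 246   4   3   9] [408.4 247. ] [0.7016 0.027  0.0625] zmax 0.065
blackline [485 382  30  89 326] [499.1 428. ] [ 0.7812 -0.3811  0.0586] zmax 0.07
```

View pics/tc.png

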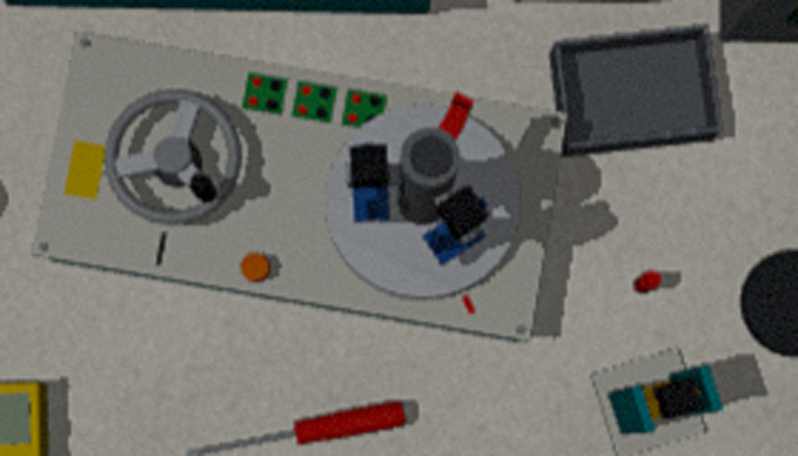

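View pics/sc.png

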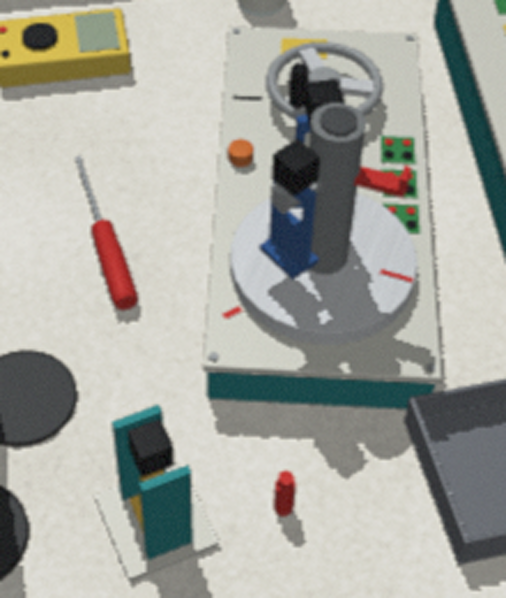

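Top crop: the wheel hub, knob, black line (162,248), orange cap and carousel are clear. The red loading mark is at (469,304) in the crop, about (364.5,236.7) full frame, and the red hook is on the far side. Side crop: a black head in the rack between the teal cheeks. The red line on the disc itself (395,275) is only a disc marking, not the panel mark.

```bash
cat > geo.py <<'E'
from h import *
from scipy.optimize import least_squares
np.set_printoptions(precision=4,suppress=True)
def circ(q,r=None):
    f=lambda p: np.hypot(q[:,0]-p[0],q[:,1]-p[1])-(p[2] if r is None else r)
    o=least_squares(f,[*q[:,:2].mean(0),.05],loss="soft_l1",f_scale=.002); return o.x,np.abs(o.fun).mean()
E
python3 - <<'E'
from geo import *
t=ld("top0");s=ld("side0")
for n,S in(("top",t),("side",s)):
    P=cloud(S);H=hsv(S);x,y,z=P[...,0],P[...,1],P[...,2];v=H[...,2]
    reg=(np.hypot(x-.625,y-.19)<.085)&(z>.066)&(S["depth"]>0)
    print(n,"wheel z hist",np.histogram(z[reg],bins=np.arange(.066,.16,.004)))
    m=reg&(z<.1)&(np.hypot(x-.625,y-.19)>.042); print("rim",circ(P[m]),np.median(z[m]))
    m=reg&(z>.115); print("knob/hub hi",P[m].mean(0),P[m].max(0),m.sum())
    reg=(np.hypot(x-.607,y+.016)<.13)&(z>.064)&(S["depth"]>0)
    print("car z",np.histogram(z[reg],bins=np.arange(.064,.28,.008)))
    m=reg&(z>.25); print("post top",circ(P[m]),P[m].mean(0),np.median(z[m]))
    m=reg&(z>.066)&(z<.09); d=P[m]; print("disc",np.median(d[:,2]),d.min(0),d.max(0))
    h,sa=H[...,0],H[...,1]
    m=(S["depth"]>0)&((h<8)|(h>170))&(sa>90)&(z<.1)&(z>.05)&(x<.62)&(x>.45)&(y<.08)&(y>-.12)
    vv,uu=np.nonzero(m); 
    if len(vv): print("mark",uu.mean(),vv.mean(),onz(S,uu,vv,.06).mean(0),len(vv))
    m=(S["depth"]>0)&((h<8)|(h>170))&(sa>130)&(z>.17); vv,uu=np.nonzero(m); print("hook",P[m].mean(0),np.percentile(z[m],[5,25,50,75,95]),uu.mean(),vv.mean())
    q=P[m][:,:2]; w,V=np.linalg.eigh(np.cov(q.T)); print("hookdir",V[:,1],q.min(0),q.max(0))
    # head of yellow frame
    m=(S["depth"]>0)&(v<70)&(z>.128)&(np.hypot(x-.44,y+.227)<.035); q=P[m]; print("head",q.mean(0),cv2.minAreaRect((q[:,:2]*1000).astype(np.float32)),m.sum(),np.median(z[m]))
    # pad circle from pixels
    m=((v<60)&(abs(x-.535)<.07)&(abs(y+.36)<.07)&(S["depth"]>0)&(z<.03)).astype(np.uint8)
    c=max(cv2.findContours(m,cv2.RETR_EXTERNAL,cv2.CHAIN_APPROX_NONE)[0],key=len)[:,0]
    print("pad",circ(onz(S,c[:,0],c[:,1],.004),.05))
print("line",onz(t,256.1,217.2,.06))
E
```

```text
top wheel z hist (array([ 20,  34,  13,   3,  37, 276, 545, 152,  10,   3,   0,   3,   2,
         1,   6,   3,   6,  17,  21,   2,   0,   0,   0]), array([0.066, 0.07 , 0.074, 0.078, 0.082, 0.086, 0.09 , 0.094, 0.098,
       0.102, 0.106, 0.11 , 0.114, 0.118, 0.122, 0.126, 0.13 , 0.134,
       0.138, 0.142, 0.146, 0.15 , 0.154, 0.158]))
rim (array([0.6364, 0.2   , 0.0536]), np.float64(0.005071667576625592)) 0.09076741548778133
knob/hub hi [0.6051 0.1695 0.1352] [0.6154 0.1776 0.1435] 57
car z (array([ 230,  933, 1310,    9,    9,    7,   32,  172,   15,   16,   10,
         20,   17,   11,   13,   14,   70,  111,  101,   41,   35,   39,
        349,  284,   64,    0,    0]), array([0.064, 0.072, 0.08 , 0.088, 0.096, 0.104, 0.112, 0.12 , 0.128,
       0.136, 0.144, 0.152, 0.16 , 0.168, 0.176, 0.184, 0.192, 0.2  ,
       0.208, 0.216, 0.224, 0.232, 0.24 , 0.248, 0.256, 0.264, 0.272,
       0.28 ]))
post top (array([ 0.6076, -0.0151,  0.0151]), np.float64(0.004329036852706281)) [ 0.6074 -0.0149  0.2541] 0.2540035160235742
disc 0.08045015875589634 [ 0.5031 -0.1244  0.066 ] [0.7022 0.095
[... 1383 characters left out ...]
28 ]))
post top (array([ 0.6097, -0.0183,  0.0152]), np.float64(0.004432579503767899)) [ 0.6096 -0.0195  0.2534] 0.2534587608364306
disc 0.0796195168178011 [ 0.5259 -0.1043  0.066 ] [0.7015 0.0597 0.0897]
mark 330.6190476190476 285.3809523809524 [ 0.5243 -0.0589  0.06  ] 21
hook [ 0.6494 -0.0383  0.2015] [0.1965 0.1988 0.2001 0.2015 0.2137] 396.448087431694 228.23497267759564
hookdir [-0.8715  0.4903] [ 0.6268 -0.0522] [ 0.6685 -0.0219]
head [ 0.4432 -0.2296  0.1368] ((443.3508605957031, -227.5424346923828), (28.08479118347168, 30.03090476989746), 18.243364334106445) 268 0.13732956408002212
pad (array([ 0.5276, -0.3507,  0.05  ]), np.float64(0.007017050886335035))
line [0.5606 0.2138 0.06  ]
```

```bash
python3 - <<'E'
from geo import *
for n in("top","side"):
    S=ld(n+"0");P=cloud(S);z=P[...,2];H=hsv(S)
    m=((np.hypot(P[...,0]-.637,P[...,1]-.198)<.075)&(z>.08)&(z<.1)).astype(np.uint8)
    c=max(cv2.findContours(m,cv2.RETR_EXTERNAL,cv2.CHAIN_APPROX_NONE)[0],key=len)[:,0]
    print(n,circ(onz(S,c[:,0],c[:,1],.089),.06),circ(onz(S,c[:,0],c[:,1],.089)))
E
python3 -m pendant '[[[0,0,-0.04,0,0,0.6213,1],[0,0,-0.04,0,0,0.6213,1],[0,0,-0.02,0,0,0.6213,1],[0,0,0,0,0,0,1],[0.0338,-0.0455,0,0,0,0,1],[0.0338,-0.0455,0,0,0,0,1],[0.0338,-0.0455,0,0,0,0,1],[0.0338,-0.0455,0,0,0,0,1],[0.0338,-0.0455,0,0,0,0,1],[0.0338,-0.0455,0,0,0,0,1],[0.0338,-0.0455,0,0,0,0,1],[0.0338,-0.0455,0,0,0,0,1],[0.0338,-0.0455,0,0,0,0,1],[0.0338,-0.0455,0,0,0,0,1],[0,0,0,0,0,0,1]]]' 20
```

```text
top (array([0.6389, 0.2019, 0.05  ]), np.float64(0.0014433070968574687)) (array([0.639 , 0.2019, 0.0586]), np.float64(0.0005978621320588764))
side (array([0.6427, 0.1977, 0.05  ]), np.float64(0.012102838515588313)) (array([0.6447, 0.204 , 0.0532]), np.float64(0.01052900790853635))
t: 1.6
tcp_pos: [0.4104, -0.2401, 0.3238]
tool_rot: [1.0, 0.004, -0.001, -0.002]
force: [-0.2, 0.3, 0.1]
finger_gap: 0.999
gripper_force: 0.0
```

```bash
python3 -m pendant '[[[0.004,-0.0567,0,0,0,0,0.6],[0.004,-0.0567,0,0,0,0,0.6],[0.004,-0.0567,0,0,0,0,0.6],[0.004,-0.0567,0,0,0,0,0.6],[0.004,-0.0567,0,0,0,0,0.6],[0.004,-0.0567,0,0,0,0,0.6],[0.004,-0.0567,0,0,0,0,0.6],[0.004,-0.0567,0,0,0,0,0.6],[0.004,-0.0567,0,0,0,0,0.6],[0.053,0,0,0,0,0,0.6],[0.053,0,0,0,0,0,0.6],[0.053,0,0,0,0,0,0.6],[0.053,0,0,0,0,0,0.6],[0,0,0.0625,0,0,0,0.6],[0,0,0.0625,0,0,0,0.6],[0,0,0.0375,0,0,0,0.6],[0,0,0,0,0,0,0.6]]]' 20
python3 - <<'E'
from station import eyes
import cv2
s=eyes.snapshot("side");cv2.imwrite("pics/a.png",cv2.resize(s["pixels"][100:280,260:480],None,fx=3,fy=3)[:,:,::-1])
E
```

```text
t: 3.3
tcp_pos: [0.603, 0.1615, 0.1885]
tool_rot: [1.0, 0.0, -0.007, 0.001]
force: [-0.1, 0.1, 0.1]
finger_gap: 0.601
gripper_force: 0.0
```

View pics/a.png

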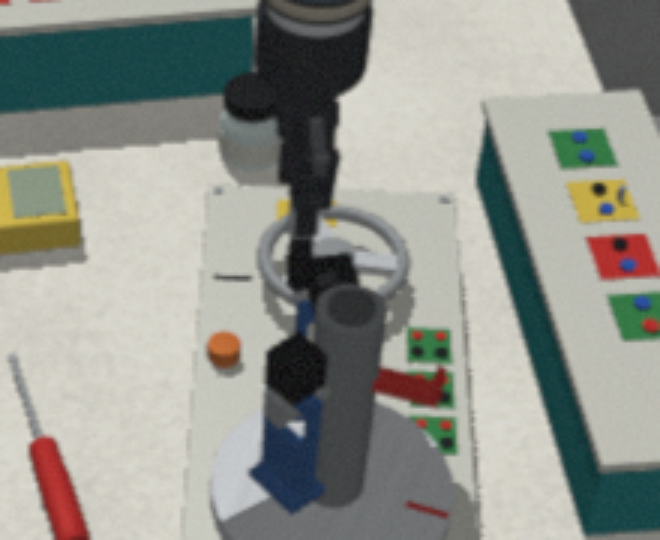

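The gripper sits above the knob, which is hidden behind the fingers near (300,265) in the crop. I'll correct x and y slightly, go down and close.

```bash
python3 -m pendant '[[[0.004,-0.008,0,0,0,0,0.6],[0,0,0.03,0,0,0,0.6],[0,0,0.03,0,0,0,0.6],[0,0,0.032,0,0,0,0.6],[0,0,0,0,0,0,0.6]]]' 20
python3 -m pendant '[[[0,0,0,0,0,0,0.1],[0,0,0,0,0,0,0.1],[0,0,0,0,0,0,0.1],[0,0,0,0,0,0,0.1],[0,0,0,0,0,0,0.1]]]' 20
```

```text
t: 3.85
tcp_pos: [0.6102, 0.1695, 0.1211]
tool_rot: [1.0, 0.0, -0.001, 0.0]
force: [0.3, 0.5, -0.3]
finger_gap: 0.602
gripper_force: 0.0
t: 4.35
tcp_pos: [0.6128, 0.1699, 0.1244]
tool_rot: [1.0, 0.0, 0.003, -0.001]
force: [0.1, 1.5, 6.5]
finger_gap: 0.209
gripper_force: 20.0
```

```bash
python3 -m pendant '[[[0,0,-0.004,0,0,0,0.1],[0,0,0,0,0,0,0.1],[-0.0089,-0.0116,0,0,0,0,0.1],[-0.0056,-0.0136,0,0,0,0,0.1],[-0.0019,-0.0146,0,0,0,0,0.1],[0,0,0,0,0,0,0.1],[0,0,0,0,0,0,0.1]]]' 25
```

```text
t: 5.05
tcp_pos: [0.5997, 0.2018, 0.1246]
tool_rot: [1.0, 0.0, 0.003, -0.0]
force: [5.3, 1.2, -8.0]
finger_gap: 0.203
gripper_force: 26.3
```

```bash
python3 -m pendant '[[[0.0019,-0.0146,0.002,0,0,0,0.1],[0.0056,-0.0136,0,0,0,0,0.1],[0.0089,-0.0116,0,0,0,0,0.1],[0.0116,-0.0089,0,0,0,0,0.1],[0.0136,-0.0056,0,0,0,0,0.1],[0.0146,-0.0019,0,0,0,0,0.1],[0,0,0,0,0,0,0.1]]]' 25
```

```text
t: 5.75
tcp_pos: [0.6443, 0.2466, 0.1245]
tool_rot: [1.0, 0.0, 0.001, -0.0]
force: [1.8, -1.7, 4.4]
finger_gap: 0.206
gripper_force: 27.4
```

```bash
python3 -m pendant '[[[0.0146,0.0019,0,0,0,0,0.1],[0.0136,0.0056,0,0,0,0,0.1],[0.0116,0.0089,0,0,0,0,0.1],[0.0089,0.0116,0,0,0,0,0.1],[0.0056,0.0136,0,0,0,0,0.1],[0.0019,0.0146,0,0,0,0,0.1],[0,0,0,0,0,0,0.1]]]' 25
```

```text
t: 6.45
tcp_pos: [0.6897, 0.2004, 0.1245]
tool_rot: [1.0, -0.0, 0.003, -0.0]
force: [4.5, -2.0, 3.4]
finger_gap: 0.213
gripper_force: 27.3
```

```bash
python3 -m pendant '[[[-0.0019,0.0146,0,0,0,0,0.1],[-0.0056,0.0136,0,0,0,0,0.1],[-0.0089,0.0116,0,0,0,0,0.1],[-0.0116,0.0089,0,0,0,0,0.1],[-0.0136,0.0056,0,0,0,0,0.1],[-0.0146,0.0019,0,0,0,0,0.1],[-0.0146,-0.0019,0,0,0,0,0.1],[-0.0136,-0.0056,0,0,0,0,0.1],[-0.0116,-0.0089,0,0,0,0,0.1],[-0.0089,-0.0116,0,0,0,0,0.1],[-0.0056,-0.0136,0,0,0,0,0.1],[-0.0019,-0.0146,0,0,0,0,0.1],[0,0,0,0,0,0,0.1]]]' 25
```

```text
t: 7.75
tcp_pos: [0.5996, 0.2029, 0.1245]
tool_rot: [1.0, 0.001, 0.003, -0.0]
force: [6.6, 2.6, 4.0]
finger_gap: 0.21
gripper_force: 27.4
```

```bash
python3 -m pendant '[[[0.0019,-0.0146,0,0,0,0,0.1],[0.0056,-0.0136,0,0,0,0,0.1],[0.0089,-0.0116,0,0,0,0,0.1],[0.0116,-0.0089,0,0,0,0,0.1],[0.0136,-0.0056,0,0,0,0,0.1],[0.0146,-0.0019,0,0,0,0,0.1],[0.0146,0.0019,0,0,0,0,0.1],[0.0136,0.0056,0,0,0,0,0.1],[0.0116,0.0089,0,0,0,0,0.1],[0.0089,0.0116,0,0,0,0,0.1],[0.0056,0.0136,0,0,0,0,0.1],[0.0019,0.0146,0,0,0,0,0.1],[0,0,0,0,0,0,0.1]]]' 25
```

```text
t: 9.05
tcp_pos: [0.6896, 0.2005, 0.1245]
tool_rot: [1.0, -0.0, 0.003, 0.0]
force: [6.2, -1.2, 4.2]
finger_gap: 0.208
gripper_force: 27.4
```

```bash
python3 -m pendant '[[[-0.0019,0.0146,0,0,0,0,0.1],[-0.0056,0.0136,0,0,0,0,0.1],[-0.0089,0.0116,0,0,0,0,0.1],[-0.0116,0.0089,0,0,0,0,0.1],[-0.0136,0.0056,0,0,0,0,0.1],[-0.0146,0.0019,0,0,0,0,0.1],[-0.0146,-0.0019,0,0,0,0,0.1],[-0.0136,-0.0056,0,0,0,0,0.1],[-0.0116,-0.0089,0,0,0,0,0.1],[-0.0089,-0.0116,0,0,0,0,0.1],[-0.0056,-0.0136,0,0,0,0,0.1],[-0.0019,-0.0146,0,0,0,0,0.1],[0,0,0,0,0,0,0.1],[0,0,0,0,0,0,0.1]]]' 25
cat > look.py <<'E'
from geo import *
from station import eyes
import sys
for n in("top","side"):
    S=eyes.snapshot(n);np.savez(f"{n}{sys.argv[1]}.npz",**S);P=cloud(S);H=hsv(S)
    h,sa=H[...,0],H[...,1];z=P[...,2]
    red=(S["depth"]>0)&((h<8)|(h>170))&(np.hypot(P[...,0]-.609,P[...,1]+.017)<.15)
    m=red&(sa>130)&(z>.17)
    vv,uu=np.nonzero(m)
    if len(vv)>5:
        p=onz(S,uu,vv,.2); q=p[:,:2]; w,V=np.linalg.eigh(np.cov(q.T)); k=P[m]
        print(n,"hook n",len(vv),p.mean(0),"dir",V[:,1],"deg",np.degrees(np.arctan2(V[1,1],V[0,1])),"px",uu.min(),uu.max(),vv.min(),vv.max(),"z",np.percentile(k[:,2],[5,50,95]))
    m=red&(sa>90)&(z<.075)&(z>.05)&(P[...,0]<.62)&(P[...,1]>-.12)
    vv,uu=np.nonzero(m)
    if len(vv)>5: print(n,"mark",onz(S,uu,vv,.06).mean(0),len(vv))
    m=(S["depth"]>0)&(z>.245)&(z<.27)&(np.hypot(P[...,0]-.609,P[...,1]+.017)<.024)
    print(n,"post",P[m].mean(0),m.sum())
t=dict(np.load(f"top{sys.argv[1]}.npz"));s=S
a=cv2.resize(t["pixels"][140:280,210:430],None,fx=2.4,fy=2.4,interpolation=cv2.INTER_CUBIC)
b=cv2.resize(s["pixels"][150:330,300:430],None,fx=1.866667,fy=1.866667,interpolation=cv2.INTER_CUBIC)
cv2.imwrite(f"pics/l{sys.argv[1]}.png",np.hstack([a[:336],b[:336]])[:,:,::-1])
E
python3 look.py 1
```

```text
t: 10.45
tcp_pos: [0.5996, 0.2025, 0.1244]
tool_rot: [1.0, 0.001, 0.003, -0.001]
force: [5.4, 1.1, 3.8]
finger_gap: 0.208
gripper_force: 27.4
top hook n 152 [ 0.573  -0.0312  0.2   ] dir [0.7046 0.7096] deg 45.203711038259954 px 323 365 172 216 z [0.197  0.2013 0.2291]
top mark [ 0.5197 -0.0579  0.06  ] 19
top post [ 0.6069 -0.0152  0.2536] 345
side hook n 179 [ 0.5731 -0.0385  0.2   ] dir [-0.9127 -0.4087] deg -155.87600476480907 px 347 367 224 238 z [0.1956 0.1999 0.2132]
side mark [ 0.5243 -0.0589  0.06  ] 21
side post [ 0.6092 -0.0212  0.2526] 374
```

View pics/l1.png

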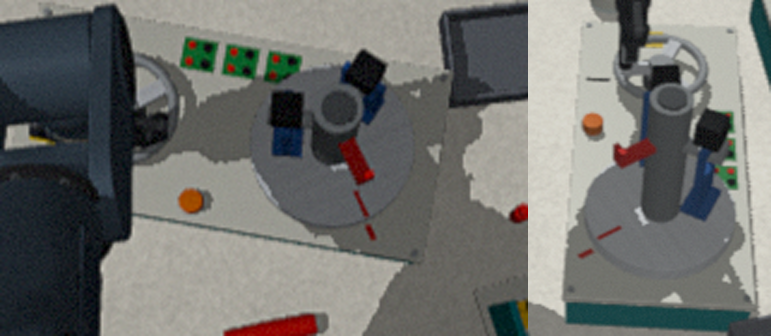

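The red hook points to the robot-side corner, and the disc's red line (361,202) lies nearly in line with the mark (370,231). I'll quantify the remaining angle.

Run:
```python
from geo import *
for n in("top","side"):
    S=ld(n+"1");H=hsv(S);P=cloud(S);h,sa=H[...,0],H[...,1]
    # disc outline -> axis
    z=P[...,2]
    red=(((h<8)|(h>170))&(sa>90)&(S["depth"]>0)&(z<.1)&(z>.05)&(np.hypot(P[...,0]-.609,P[...,1]+.017)<.14)).astype(np.uint8)
    k,l,st,c=cv2.connectedComponentsWithStats(red,connectivity=8)
    for i in range(1,k):
        if st[i,4]<6: continue
        vv,uu=np.nonzero(l==i); zz=np.median(z[l==i]); zp=.08 if zz>.07 else .06
        q=onz(S,uu,vv,zp); w,V=np.linalg.eigh(np.cov(q[:,:2].T)); 
        print(n,st[i,4],"z",zz,q.mean(0),"own dir",np.degrees(np.arctan2(-abs(V[1,1]),-abs(V[0,1]))))
        for ax in((.607,-.0155),(.608,-.0175),(.6095,-.0195)): print("   ang",np.degrees(np.arctan2(*(q.mean(0)[:2]-ax)[::-1])))
    m=((H[...,1]<60)&(H[...,2]>60)&(z>.074)&(z<.086)&(np.hypot(P[...,0]-.608,P[...,1]+.017)<.1)).astype(np.uint8)
    cc=max(cv2.findContours(m,cv2.RETR_EXTERNAL,cv2.CHAIN_APPROX_NONE)[0],key=len)[:,0]
    print("disc",circ(onz(S,cc[:,0],cc[:,1],.08)))
```

```text
top 6 z 0.0634208972862782 [0.6903 0.0929 0.06  ] own dir -135.17275543888823
   ang 52.45174796829182
   ang 53.28904927232013
   ang 54.28192348209063
top 23 z 0.08142532295545557 [ 0.5462 -0.0466  0.08  ] own dir -155.20059363340593
   ang -152.93137713322525
   ang -154.8069469796905
   ang -156.84425909648724
top 19 z 0.06104927351408751 [ 0.5197 -0.0579  0.06  ] own dir -151.78768815809727
   ang -154.07299169179987
   ang -155.39272686502264
   ang -156.82639048256928
disc (array([ 0.6062, -0.0156,  0.0771]), np.float64(0.017070782422381536))
side 24 z 0.08117555343152433 [ 0.5505 -0.0474  0.08  ] own dir -153.50830149861793
   ang -150.50291725327446
   ang -152.47769130725857
   ang -154.6440481757184
side 21 z 0.061072574377012745 [ 0.5243 -0.0589  0.06  ] own dir -155.62062422531395
   ang -152.34294156061367
   ang -153.71453199151713
   ang -155.2143364621359
disc (array([ 0.6079, -0.0261,  0.0789]), np.float64(0.014557017153462441))
```

```bash
python3 -m pendant '[[[0.0003,-0.0067,0,0,0,0,0.1],[0,0,0,0,0,0,0.1],[0,0,0,0,0,0,0.1],[0,0,0,0,0,0,0.5],[0,0,0,0,0,0,0.5],[0,0,0,0,0,0,0.5],[0,0,-0.03,0,0,0,0.5],[0,0,-0.06,0,0,0,0.5],[0,0,-0.06,0,0,0,0.5],[0,0,-0.06,0,0,0,0.5],[0,0,-0.06,0,0,0,0.7],[-0.0625,0,0,0,0,0,1],[-0.0625,0,0,0,0,0,1],[-0.0625,0,0,0,0,0,1],[0,0,0,0,0,0,1]]]' 25
python3 look.py 2
python3 - <<'E'
from geo import *
t=ld("top2");P=cloud(t);z=P[...,2]
m=(t["depth"]>0)&(z>.12)&(z<.15)&(np.hypot(P[...,0]-.644,P[...,1]-.2015)<.075); q=P[m]; print("knob",q.mean(0),len(q))
v,u=np.nonzero(m); p=onz(t,u,v,.137).mean(0); print(p)
m=(hsv(t)[...,2]<70)&(z>.055)&(z<.068)&(abs(P[...,0]-.56)<.02)&(abs(P[...,1]-.214)<.02); print("line",P[m].mean(0))
# rack, frame
for n in("top","side"):
    S=ld(n+"2");P=cloud(S);z=P[...,2];H=hsv(S);h,sa,v=H[...,0],H[...,1],H[...,2]
    te=(S["depth"]>0)&(h>82)&(h<98)&(sa>120)&(z>.118)&(z<.132)&(np.hypot(P[...,0]-.44,P[...,1]+.226)<.06)
    k,l,st,c=cv2.connectedComponentsWithStats(te.astype(np.uint8),connectivity=8)
    for i in range(1,k):
        if st[i,4]>15: vv,uu=np.nonzero(l==i); print(n,"cheek",onz(S,uu,vv,.126).mean(0),st[i,4])
    hd=(S["depth"]>0)&(v<70)&(sa<120)&(z>.132)&(z<.145)&(np.hypot(P[...,0]-.44,P[...,1]+.226)<.04)
    vv,uu=np.nonzero(hd); q=onz(S,uu,vv,.138)[:,:2]; print(n,"head",q.mean(0),cv2.minAreaRect((q*1000).astype(np.float32)),len(q))
E
```

```text
t: 12.05
tcp_pos: [0.4372, 0.2059, 0.3369]
tool_rot: [1.0, 0.001, -0.007, 0.001]
force: [0.2, -0.1, -0.3]
finger_gap: 1.001
gripper_force: 0.0
top hook n 145 [ 0.5733 -0.0332  0.2   ] dir [-0.9864 -0.1641] deg -170.55551081475792 px 334 367 166 216 z [0.1978 0.2015 0.2158]
top mark [ 0.5197 -0.0579  0.06  ] 19
top post [ 0.6069 -0.0152  0.2537] 344
side hook n 184 [ 0.5733 -0.0368  0.2   ] dir [-0.9384 -0.3455] deg -159.79021122455302 px 346 406 212 238 z [0.1952 0.2004 0.2144]
side mark [ 0.5243 -0.0589  0.06  ] 21
side post [ 0.6093 -0.0212  0.2525] 377
knob [0.593  0.2062 0.1353] 55
[0.5927 0.2059 0.137 ]
line [0.5604 0.2136 0.0614]
top cheek [ 0.4498 -0.2515  0.126 ] 69
top cheek [ 0.4308 -0.1969  0.126 ] 63
top head [ 0.4399 -0.2243] ((440.47564697265625, -224.4710693359375), (26.56218147277832, 26.007280349731445), 23.694143295288086) 104
side cheek [ 0.4347 -0.2026  0.126 ] 107
side cheek [ 0.452  -0.2574  0.126 ] 124
side head [ 0.4436 -0.2294] ((443.68011474609375, -229.66668701171875), (27.9703426361084, 31.03917121887207), 17.514846801757812) 238
```

View pics/l2.png

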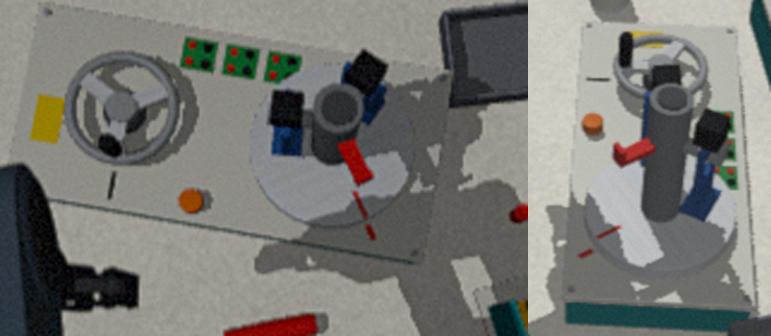

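The wheel knob stands beside the black line (112,185) and the hook lines up with the mark, so step 1 is done. Next I go to the rack and turn to grip across the frame's x.

```bash
python3 -m pendant '[[[0,0.06,0,0,0,0,1],[0,0.06,0,0,0,0,1],[0,0.06,0,0,0,0,1],[0,0.06,0,0,0,0,1],[0,0.06,0,0,0,0,1],[0,0.06,0,0,0,0,1],[0,0.06,0,0,0,0,1],[0,0.06,0,0,0,0,1],[0,0.06,0,0,0,0,1],[0,0,0,0,0,0,1]]]' 40
python3 -m pendant '[[[0,0,0,0,0,0.943,1],[0,0,0,0,0,0.943,1],[0,0,0,0,0,0.943,1],[0,0,0,0,0,0.943,1],[0,0,0,0,0,0.943,1],[0,0,0,0,0,0.943,1],[0,0,0,0,0,0.943,1],[0,0,0,0,0,0.943,1],[0,0,0,0,0,0.943,1],[0,0,0,0,0,0.943,1],[0,0,0,0,0,0.943,1],[0,0,0,0,0,0,1],[0,0,0,0,0,0,1]]]' 40
cat > to.py <<'E'
# world target x y z [psi deg] -> remaining shift in tool axes, fractions
import sys,numpy as np
from station import monitor
from scipy.spatial.transform import Rotation as R
s=monitor.sense();M=R.from_quat(s["tool_rot"]).as_matrix()
a=list(map(float,sys.argv[1:]))
d=np.array(a[:3])-s["tcp_pos"]
psi=np.degrees(np.arctan2(M[1,0],M[0,0]))
print("tcp",s["tcp_pos"].round(4),"psi",psi.round(2),"frac",(M.T@d/.8).round(4),"tilt",M[:,2].round(3),"q6",s["q"][5].round(2))
if len(a)>3: print("turn z units",(-(np.radians(a[3]-psi))/.12).round(3))
E
python3 to.py 0.442 -0.227 0.25 -71.3
```

```text
t: 13.15
tcp_pos: [0.4493, -0.2331, 0.3391]
tool_rot: [1.0, -0.004, 0.001, 0.002]
force: [-0.6, 0.9, -0.6]
finger_gap: 1.002
gripper_force: 0.0
t: 14.45
tcp_pos: [0.4484, -0.2256, 0.3391]
tool_rot: [0.813, -0.582, -0.0, -0.0]
force: [-0.4, -0.0, 0.1]
finger_gap: 1.0
gripper_force: 0.0
tcp [ 0.4484 -0.2256  0.3391] psi -71.16 frac [-0.0009  0.0081  0.1114] tilt [-0.  0. -1.] q6 2.12
turn z units 0.02
```

```bash
python3 -m pendant '[[[-0.001,0.008,0,0,0,0,1],[0,0,0.06,0,0,0,1],[0,0,0.06,0,0,0,1],[0,0,0.06,0,0,0,1],[0,0,0.04,0,0,0,1],[0,0,0,0,0,0,1],[0,0,0,0,0,0,1]]]' 40; python3 to.py 0.442 -0.227 0.12 -71.3
python3 - <<'E'
from station import eyes
import cv2
s=eyes.snapshot("side");cv2.imwrite("pics/b.png",cv2.resize(s["pixels"][290:420,220:390],None,fx=3.5,fy=3.5)[:,:,::-1])
E
```

```text
t: 15.15
tcp_pos: [0.4416, -0.2271, 0.1636]
tool_rot: [0.813, -0.583, -0.0, 0.0]
force: [-0.1, 0.2, -0.1]
finger_gap: 0.997
gripper_force: 0.0
tcp [ 0.4416 -0.2271  0.1636] psi -71.29 frac [ 0.     -0.0005  0.0545] tilt [-0.  0. -1.] q6 2.11
turn z units 0.002
```

View pics/b.png

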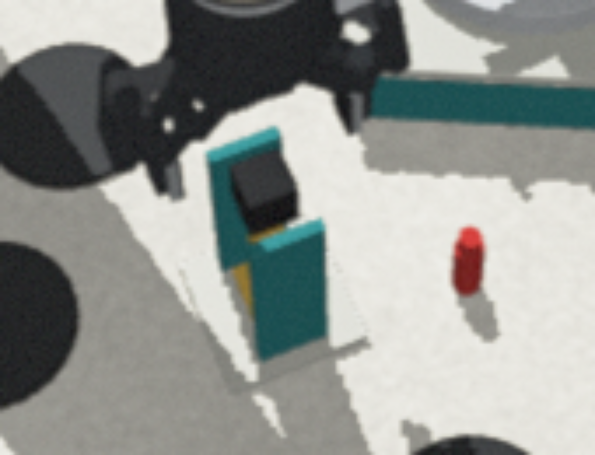

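The fingers at (170,180) and (355,110) straddle the black head at (265,190) along the rack's x. I descend and close.

```bash
python3 -m pendant '[[[0,0,0.0272,0,0,0,1],[0,0,0.0272,0,0,0,1],[0,0,0,0,0,0,1],[0,0,0,0,0,0,0.2],[0,0,0,0,0,0,0.2],[0,0,0,0,0,0,0.2],[0,0,0,0,0,0,0.2],[0,0,0,0,0,0,0.2],[0,0,0,0,0,0,0.2],[0,0,0,0,0,0,0.2]]]' 50; python3 to.py 0.442 -0.227 0.12 -71.3
```

```text
t: 16.2
tcp_pos: [0.4422, -0.2272, 0.1208]
tool_rot: [0.813, -0.583, 0.001, 0.0]
force: [0.9, 0.4, 6.8]
finger_gap: 0.318
gripper_force: 50.2
tcp [ 0.4422 -0.2272  0.1208] psi -71.31 frac [-0.0004  0.0002  0.0011] tilt [ 0.002 -0.001 -1.   ] q6 2.12
turn z units -0.002
```

```bash
python3 -m pendant '[[[0,0,-0.02,0,0,0,0.2],[0,0,-0.04,0,0,0,0.2],[0,0,-0.04,0,0,0,0.2],[0,0,-0.04,0,0,0,0.2],[0,0,-0.04,0,0,0,0.2],[0,0,0,0,0,0,0.2],[0.0382,0.0114,0,0,0,0,0.2],[0.0382,0.0114,0,0,0,0,0.2],[0.0382,0.0114,0,0,0,0,0.2],[0.0382,0.0114,0,0,0,0,0.2],[0.0382,0.0114,0,0,0,0,0.2],[0,0,0,0,0,0,0.2],[0,0,0,0,0,0,0.2]]]' 50; python3 to.py 0.534 -0.357 0.1175 -71.3
```

```text
t: 17.5
tcp_pos: [0.4461, -0.3856, 0.2613]
tool_rot: [0.812, -0.584, -0.002, -0.001]
force: [-0.4, 0.4, -3.9]
finger_gap: 0.32
gripper_force: 50.5
tcp [ 0.4461 -0.3856  0.2613] psi -71.4 frac [ 0.0021 -0.1158  0.1796] tilt [-0.003  0.004 -1.   ] q6 1.91
turn z units -0.014
```

```bash
python3 -m pendant '[[[0.001,-0.038,0,0,0,0,0.2],[0.001,-0.038,0,0,0,0,0.2],[0,-0.038,0,0,0,0,0.2],[0,0,0.04,0,0,0,0.2],[0,0,0.04,0,0,0,0.2],[0,0,0.04,0,0,0,0.2],[0,0,0,0,0,0,0.2],[0,0,0,0,0,0,0.2]]]' 50; python3 to.py 0.534 -0.357 0.1175 -71.3
python3 - <<'E'
from station import eyes
from geo import *
S=eyes.snapshot("side");np.savez("side3.npz",**S);P=cloud(S);H=hsv(S);z=P[...,2]
m=(H[...,0]>15)&(H[...,0]<35)&(H[...,1]>110)&(S["depth"]>0)&(np.hypot(P[...,0]-.534,P[...,1]+.357)<.06)
print("frame low z",np.percentile(z[m],[1,5,50]),m.sum())
cv2.imwrite("pics/c.png",cv2.resize(S["pixels"][330:480,260:430],None,fx=3.5,fy=3.5)[:,:,::-1])
E
```

```text
t: 18.3
tcp_pos: [0.5337, -0.3569, 0.167]
tool_rot: [0.813, -0.583, -0.002, -0.0]
force: [1.1, -0.4, -3.0]
finger_gap: 0.317
gripper_force: 50.9
tcp [ 0.5337 -0.3569  0.167 ] psi -71.26 frac [ 0.0004 -0.0005  0.0619] tilt [-0.002  0.002 -1.   ] q6 2.05
turn z units 0.006
frame low z [0.0046 0.0589 0.0729] 561
```

View pics/c.png

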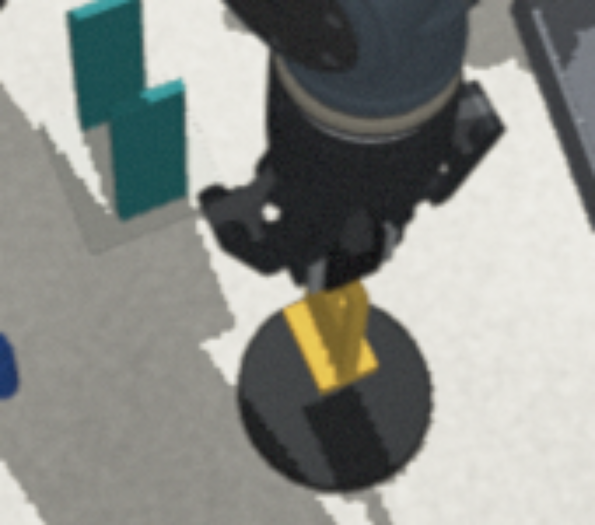

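The frame hangs upright over the correct pad (circle centre about (335,395), foot around (330,340)). I lower it until it touches.

```bash
python3 -m pendant '[[[0,0,0.03,0,0,0,0.2],[0,0,0.025,0,0,0,0.2],[0,0,0.006,0,0,0,0.2],[0,0,0,0,0,0,0.2],[0,0,0,0,0,0,0.2]]]' 50; python3 to.py 0.534 -0.357 0.1175 -71.3
```

```text
t: 18.85
tcp_pos: [0.5352, -0.3594, 0.121]
tool_rot: [0.813, -0.583, 0.002, 0.0]
force: [0.1, -0.1, -3.4]
finger_gap: 0.321
gripper_force: 51.0
tcp [ 0.5352 -0.3594  0.121 ] psi -71.31 frac [-0.0033  0.0005  0.0043] tilt [ 0.003 -0.003 -1.   ] q6 2.05
turn z units -0.002
```

```bash
python3 -m pendant '[[[0,0,0.003,0,0,0,0.2],[0,0,0,0,0,0,0.2],[0,0,0,0,0,0,0.2]]]' 30; python3 to.py 0.534 -0.357 0.1175 -71.3
```

```text
t: 19.15
tcp_pos: [0.5343, -0.3586, 0.1171]
tool_rot: [0.813, -0.583, 0.0, 0.0]
force: [0.6, 0.1, -3.0]
finger_gap: 0.319
gripper_force: 51.0
tcp [ 0.5343 -0.3586  0.1171] psi -71.31 frac [-0.002  -0.0003 -0.0005] tilt [ 0.001 -0.001 -1.   ] q6 2.05
turn z units -0.001
```

```bash
python3 -m pendant '[[[0,0,0.002,0,0,0,0.2],[0,0,0,0,0,0,0.2],[0,0,0,0,0,0,0.2]]]' 20; python3 to.py 0.534 -0.357 0.1175 -71.3
```

```text
t: 19.45
tcp_pos: [0.5345, -0.3587, 0.1169]
tool_rot: [0.813, -0.583, 0.001, 0.0]
force: [-1.6, 1.2, 5.0]
finger_gap: 0.318
gripper_force: 52.3
tcp [ 0.5345 -0.3587  0.1169] psi -71.3 frac [-0.0022 -0.0001 -0.0007] tilt [ 0.001 -0.001 -1.   ] q6 2.05
turn z units -0.0
```

```bash
python3 -m pendant '[[[0,0,0,0,0,0,1],[0,0,0,0,0,0,1],[0,0,0,0,0,0,1],[0,0,0,0,0,0,1],[0,0,0,0,0,0,1],[0,0,0,0,0,0,1],[0,0,-0.03,0,0,0,1],[0,0,-0.05,0,0,0,1],[0,0,-0.02,0,0,0,1],[0,0,0,0,0,0,1]]]' 20
python3 -m pendant '[[[0,0,0,0,0,-0.935,1],[0,0,0,0,0,-0.935,1],[0,0,0,0,0,-0.935,1],[0,0,0,0,0,-0.935,1],[0,0,0,0,0,-0.935,1],[0,0,0,0,0,-0.935,1],[0,0,0,0,0,-0.935,1],[0,0,0,0,0,-0.935,1],[0,0,0,0,0,-0.935,1],[0,0,0,0,0,-0.935,1],[0,0,0,0,0,-0.935,1],[0,0,0,0,0,-0.935,1],[0,0,0,0,0,-0.935,1],[0,0,0,0,0,-0.935,1],[0,0,0,0,0,0,1],[0,0,0,0,0,0,1]]]' 20
python3 to.py 0.5345 -0.3587 0.119 18.7
python3 - <<'E'
from station import eyes
from geo import *
S=eyes.snapshot("side");P=cloud(S);H=hsv(S);z=P[...,2];v=H[...,2]
k=(S["depth"]>0)&(np.hypot(P[...,0]-.5345,P[...,1]+.3587)<.05)
m=k&(v<70)&(z>.126)&(z<.142); q=P[m]; print("head top",q.mean(0),len(q),cv2.minAreaRect((q[:,:2]*1000).astype(np.float32)))
m=k&(H[...,0]>15)&(H[...,0]<35)&(H[...,1]>110); q=P[m]; print("yel",q.mean(0),q.min(0),q.max(0),len(q))
E
```

```text
t: 20.45
tcp_pos: [0.5357, -0.3598, 0.1983]
tool_rot: [0.813, -0.583, 0.003, 0.0]
force: [0.7, -0.4, 0.5]
finger_gap: 1.002
gripper_force: 0.0
t: 22.05
tcp_pos: [0.5336, -0.358, 0.1937]
tool_rot: [0.987, 0.161, -0.001, -0.001]
force: [0.4, -0.1, 0.6]
finger_gap: 1.0
gripper_force: 0.0
tcp [ 0.5336 -0.358   0.1937] psi 18.55 frac [0.0008 0.0014 0.0934] tilt [-0.002  0.002 -1.   ] q6 0.48
turn z units -0.022
head top [ 0.5348 -0.361   0.1334] 290 ((535.985107421875, -359.9027099609375), (28.7952938079834, 26.426559448242188), 18.584495544433594)
yel [ 0.5351 -0.3667  0.0382] [ 0.5158 -0.3835  0.0002] [ 0.5585 -0.3311  0.1184] 561
```

```bash
python3 -m pendant '[[[0.0008,0.0014,0.03,0,0,0,1],[0,0,0.03,0,0,0,1],[0,0,0.029,0,0,0,1],[0,0,0,0,0,0,1],[0,0,0,0,0,0,1],[0,0,0,0,0,0,0.2],[0,0,0,0,0,0,0.2],[0,0,0,0,0,0,0.2],[0,0,0,0,0,0,0.2],[0,0,0,0,0,0,0.2],[0,0,0,0,0,0,0.2],[0,0,0,0,0,0,0.2]]]' 50; python3 to.py 0.5345 -0.3587 0.119 18.7
```

```text
t: 23.3
tcp_pos: [0.5353, -0.3591, 0.1247]
tool_rot: [0.987, 0.162, 0.0, 0.0]
force: [-0.7, 2.0, 5.5]
finger_gap: 0.319
gripper_force: 50.2
tcp [ 0.5353 -0.3591  0.1247] psi 18.69 frac [-0.0008 -0.0008  0.0071] tilt [ 0.  0. -1.] q6 0.48
turn z units -0.002
```

```bash
python3 -m pendant '[[[0,0,-0.02,0,0,0,0.2],[0,0,-0.05,0,0,0,0.2],[0,0,-0.05,0,0,0,0.2],[0,0,-0.05,0,0,0,0.2],[0,0,-0.05,0,0,-0.443,0.2],[0,0,0,0,0,-0.443,0.2],[0,0,0,0,0,0,0.2],[0.0177,-0.0499,0,0,0,0,0.2],[0.0177,-0.0499,0,0,0,0,0.2],[0.0177,-0.0499,0,0,0,0,0.2],[0.0177,-0.0499,0,0,0,0,0.2],[0.0177,-0.0499,0,0,0,0,0.2],[0.0177,-0.0499,0,0,0,0,0.2],[0.0177,-0.0499,0,0,0,0,0.2],[0,0,0,0,0,0,0.2],[0,0,0,0,0,0,0.2]]]' 50; python3 to.py 0.508 -0.064 0.2547 24.8
```

```text
t: 24.9
tcp_pos: [0.5069, -0.0628, 0.2982]
tool_rot: [0.977, 0.215, -0.002, -0.001]
force: [-0.2, -0.9, -3.3]
finger_gap: 0.319
gripper_force: 51.1
tcp [ 0.5069 -0.0628  0.2982] psi 24.88 frac [0.0008 0.002  0.0544] tilt [-0.003  0.    -1.   ] q6 0.79
turn z units 0.012
```

```bash
python3 -m pendant '[[[0,0,0.027,0,0,0,0.2],[0.0008,0.002,0.027,0,0,0,0.2],[0,0,0,0,0,0,0.2],[0,0,0,0,0,0,0.2]]]' 50; python3 to.py 0.508 -0.064 0.2547 24.8
python3 - <<'E'
from station import eyes
from geo import *
im=[]
for n in("side","top"):
    S=eyes.snapshot(n);np.savez(n+"4.npz",**S)
    P=cloud(S);H=hsv(S);z=P[...,2]
    h,sa=H[...,0],H[...,1]
    near=(S["depth"]>0)&(np.hypot(P[...,0]-.55,P[...,1]+.04)<.12)
    r=near&((h<8)|(h>170))&(sa>130)&(z>.17); q=P[r]; print(n,"hook",q.mean(0),np.percentile(q,[3,97],axis=0),len(q))
    y=near&(h>15)&(h<35)&(sa>110)&(z>.1); q=P[y]; 
    if len(q)>5: print(n,"yellow",q.mean(0),np.percentile(q,[2,98],axis=0),len(q))
    im.append(S["pixels"])
cv2.imwrite("pics/d.png",np.hstack([cv2.resize(im[0][170:320,270:420],(600,600),interpolation=cv2.INTER_CUBIC)])[:,:,::-1])
E
```

```text
t: 25.3
tcp_pos: [0.5091, -0.0662, 0.2559]
tool_rot: [0.977, 0.214, -0.001, -0.0]
force: [0.0, 0.1, -3.7]
finger_gap: 0.314
gripper_force: 51.2
tcp [ 0.5091 -0.0662  0.2559] psi 24.67 frac [-0.0001 -0.0031  0.0016] tilt [-0.002  0.    -1.   ] q6 0.79
turn z units -0.019
side hook [ 0.573  -0.0387  0.2021] [[ 0.5532 -0.0515  0.194 ]
 [ 0.5925 -0.0237  0.2151]] 183
side yellow [ 0.5095 -0.0742  0.1734] [[ 0.4931 -0.0899  0.1403]
 [ 0.5261 -0.0517  0.2359]] 524
top hook [ 0.5358 -0.0289  0.3734] [[ 0.4839 -0.051   0.1991]
 [ 0.6346 -0.0061  0.577 ]] 25
top yellow [ 0.5023 -0.0486  0.1899] [[ 0.4735 -0.0684  0.1409]
 [ 0.6315  0.0312  0.3869]] 66
```

View pics/d.png

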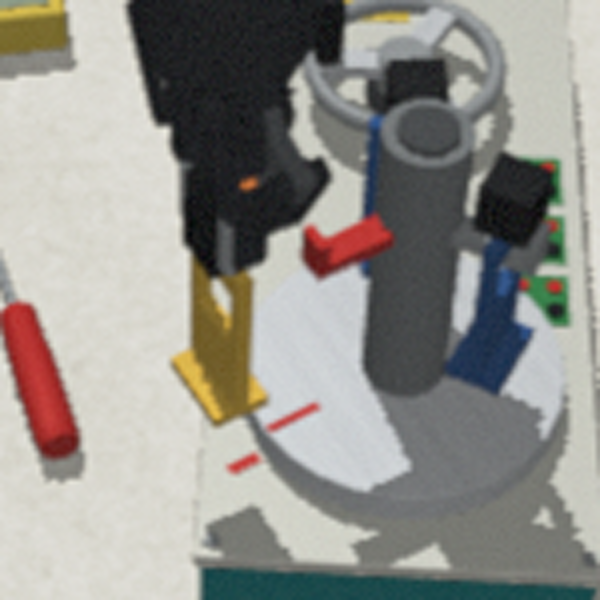

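The frame is in front of the red hook and square to it, window at (218,295), hook prong (315,265)–(385,235). I'll compare the lateral offset and height in this one view.

Run:
```python
from geo import *
S=ld("side4");P=cloud(S);H=hsv(S);z=P[...,2];h,sa,v=H[...,0],H[...,1],H[...,2]
near=(S["depth"]>0)&(np.hypot(P[...,0]-.55,P[...,1]+.04)<.12)
a=np.radians(24.8);tx=np.array([np.cos(a),np.sin(a)]);ty=np.array([np.sin(a),-np.cos(a)])
r=near&((h<8)|(h>170))&(sa>130)&(z>.17)
print("V hist of hook",np.percentile(v[r],[5,25,50,75,95]))
top=r&(v>np.percentile(v[r],50))
q=P[r]; print("hook z pct",np.percentile(q[:,2],[5,25,50,75,95]))
L=q[:,:2]@ty;A=q[:,:2]@tx
for lo in np.arange(A.min(),A.max(),.006):
    k=(A>=lo)&(A<lo+.006)
    if k.sum()>4: print("along %.3f lat %.4f..%.4f z %.3f..%.3f n%d"%(lo+.003,*np.percentile(L[k],[3,97]),*np.percentile(q[k,2],[3,97]),k.sum()))
y=near&(h>15)&(h<35)&(sa>110)&(z>.12); q=P[y];L=q[:,:2]@ty;A=q[:,:2]@tx
f=q[:,2]<.15; print("foot lat",np.percentile(L[f],[2,98]),"along",np.percentile(A[f],[2,98]),"z",np.percentile(q[f,2],[5,50,95]))
f=(q[:,2]>.16)&(q[:,2]<.185); print("plate lat",np.percentile(L[f],[2,98]),"along",np.percentile(A[f],[2,98]))
print("axis lat,along",np.array([.6085,-.0185])@ty,np.array([.6085,-.0185])@tx,"tcp",np.array([.5091,-.0662])@ty,np.array([.5091,-.0662])@tx)
```

```text
V hist of hook [ 97.  109.5 176.  191.  193. ]
hook z pct [0.1953 0.1985 0.2002 0.2027 0.2143]
along 0.486 lat 0.2685..0.2815 z 0.199..0.216 n47
along 0.492 lat 0.2725..0.2825 z 0.197..0.214 n13
along 0.498 lat 0.2691..0.2803 z 0.196..0.201 n17
along 0.504 lat 0.2668..0.2805 z 0.196..0.202 n21
along 0.510 lat 0.2666..0.2814 z 0.195..0.202 n25
along 0.516 lat 0.2657..0.2812 z 0.195..0.202 n25
along 0.522 lat 0.2646..0.2805 z 0.193..0.202 n27
along 0.528 lat 0.2661..0.2798 z 0.195..0.201 n7
foot lat [0.2544 0.2966] along [0.4196 0.4475] z [0.1401 0.1433 0.1481]
plate lat [0.2563 0.2974] along [0.4299 0.4366]
axis lat,along 0.27203047552135756 0.5446227321620207 tcp 0.2736379242522273 0.4343817864631669
```

```bash
python3 -m pendant '[[[0,-0.0028,0,0,0,0,0.2],[0,0,0,0,0,0,0.2],[0.014,0,0,0,0,0,0.2],[0.014,0,0,0,0,0,0.2],[0.014,0,0,0,0,0,0.2],[0.014,0,0,0,0,0,0.2],[0.014,0,0,0,0,0,0.2],[0.0125,0,0,0,0,0,0.2],[0,0,0,0,0,0,0.2],[0,0,0,0,0,0,0.2]]]' 50; python3 to.py 0.567 -0.037 0.234 24.8
python3 - <<'E'
from station import eyes
from geo import *
S=eyes.snapshot("side");np.savez("side5.npz",**S);P=cloud(S);H=hsv(S);z=P[...,2];h,sa,v=H[...,0],H[...,1],H[...,2]
near=(S["depth"]>0)&(np.hypot(P[...,0]-.58,P[...,1]+.04)<.12)
a=np.radians(24.8);tx=np.array([np.cos(a),np.sin(a)]);ty=np.array([np.sin(a),-np.cos(a)])
for nm,m in(("hook",near&((h<8)|(h>170))&(sa>130)&(z>.17)),("foot",near&(h>15)&(h<35)&(sa>110)&(z>.12)&(z<.15)),("plate",near&(h>15)&(h<35)&(sa>110)&(z>.155)&(z<.185))):
    q=P[m];
    if len(q): print(nm,len(q),"lat",np.percentile(q[:,:2]@ty,[2,98]),"along",np.percentile(q[:,:2]@tx,[2,98]),"z",np.percentile(q[:,2],[5,50,95]))
cv2.imwrite("pics/e.png",cv2.resize(S["pixels"][170:320,290:440],(600,600),interpolation=cv2.INTER_CUBIC)[:,:,::-1])
E
```

```text
t: 26.4
tcp_pos: [0.5681, -0.0354, 0.2563]
tool_rot: [0.977, 0.215, -0.001, -0.0]
force: [1.5, -0.4, -3.7]
finger_gap: 0.318
gripper_force: 51.1
tcp [ 0.5681 -0.0354  0.2563] psi 24.81 frac [-0.002   0.0013  0.0279] tilt [-0.001 -0.    -1.   ] q6 0.88
turn z units 0.002
hook 129 lat [0.2663 0.2841] along [0.4832 0.5255] z [0.1954 0.2007 0.2153]
foot 175 lat [0.2516 0.2938] along [0.4858 0.5258] z [0.1365 0.1434 0.1484]
plate 123 lat [0.258  0.2942] along [0.496  0.5063] z [0.1569 0.1679 0.1835]
```

```bash
python3 -m pendant '[[[0,0,0.008,0,0,0,0.2],[0,0,0.008,0,0,0,0.2],[0,0,0.006,0,0,0,0.2],[0,0,0,0,0,0,0.2],[0,0,0,0,0,0,0.2]]]' 50; python3 to.py 0.567 -0.037 0.2347 24.8
```

```text
t: 26.95
tcp_pos: [0.5681, -0.0356, 0.2387]
tool_rot: [0.977, 0.214, -0.0, -0.0]
force: [-0.0, -0.1, -4.1]
finger_gap: 0.315
gripper_force: 51.1
tcp [ 0.5681 -0.0356  0.2387] psi 24.77 frac [-0.002  0.001  0.005] tilt [-0.001  0.    -1.   ] q6 0.88
turn z units -0.004
```

```bash
python3 -m pendant '[[[0,0,0.003,0,0,0,0.2],[0,0,0,0,0,0,0.2],[0,0,0,0,0,0,0.2]]]' 30; python3 -m pendant '[[[0,0,0.002,0,0,0,0.2],[0,0,0,0,0,0,0.2],[0,0,0,0,0,0,0.2]]]' 20
```

```text
t: 27.25
tcp_pos: [0.5683, -0.0355, 0.2367]
tool_rot: [0.977, 0.215, 0.0, 0.0]
force: [-0.6, -0.5, -3.2]
finger_gap: 0.316
gripper_force: 51.1
t: 27.55
tcp_pos: [0.5682, -0.0355, 0.2349]
tool_rot: [0.977, 0.215, -0.0, -0.0]
force: [1.1, -0.1, -3.8]
finger_gap: 0.318
gripper_force: 51.1
```

```bash
python3 -m pendant '[[[0,0,0.0015,0,0,0,0.2],[0,0,0,0,0,0,0.2],[0,0,0,0,0,0,0.2]]]' 30; python3 -m pendant '[[[0,0,0.0015,0,0,0,0.2],[0,0,0,0,0,0,0.2],[0,0,0,0,0,0,0.2]]]' 20
```

```text
t: 27.85
tcp_pos: [0.5684, -0.0355, 0.2345]
tool_rot: [0.977, 0.215, 0.0, 0.0]
force: [-1.4, 0.5, 1.9]
finger_gap: 0.318
gripper_force: 51.9
t: 28.15
tcp_pos: [0.5684, -0.0355, 0.2345]
tool_rot: [0.977, 0.215, 0.001, 0.0]
force: [-3.9, 1.1, 9.2]
finger_gap: 0.317
gripper_force: 52.9
```

```bash
python3 -m pendant '[[[0,0,-0.0015,0,0,0,0.2],[0,0,0,0,0,0,0.4],[0,0,0,0,0,0,0.6],[0,0,0,0,0,0,0.8],[0,0,0,0,0,0,0.8],[0,0,0,0,0,0,0.8],[0,0,-0.02,0,0,0,0.8],[0,0,-0.04,0,0,0,0.8],[0,0,-0.05,0,0,0,0.8],[-0.05,0,-0.03,0,0,0,0.8],[-0.06,0,0,0,0,0,0.8],[-0.06,0,0,0,0,0,0.8],[0,0,0,0,0,0,0.8],[0,0,0,0,0,0,0.8],[0,0,0,0,0,0,0.8]]]' 20
python3 - <<'E'
from station import eyes
from geo import *
S=eyes.snapshot("side");P=cloud(S);H=hsv(S);z=P[...,2];h,sa,v=H[...,0],H[...,1],H[...,2]
near=(S["depth"]>0)&(np.hypot(P[...,0]-.58,P[...,1]+.04)<.12)
a=np.radians(24.8);tx=np.array([np.cos(a),np.sin(a)]);ty=np.array([np.sin(a),-np.cos(a)])
for nm,m in(("hook",near&((h<8)|(h>170))&(sa>130)&(z>.17)),("foot",near&(h>15)&(h<35)&(sa>110)&(z>.1)&(z<.13)),("plate",near&(h>15)&(h<35)&(sa>110)&(z>.135)&(z<.17))):
    q=P[m];
    if len(q): print(nm,len(q),"lat",np.percentile(q[:,:2]@ty,[2,98]),"along",np.percentile(q[:,:2]@tx,[2,98]),"z",np.percentile(q[:,2],[5,50,95]))
cv2.imwrite("pics/e.png",cv2.resize(S["pixels"][170:320,290:440],(600,600),interpolation=cv2.INTER_CUBIC)[:,:,::-1])
E
```

```text
t: 29.65
tcp_pos: [0.4459, -0.0927, 0.3462]
tool_rot: [0.977, 0.215, 0.001, 0.0]
force: [-0.4, -0.1, -0.6]
finger_gap: 0.796
gripper_force: 0.0
hook 108 lat [0.2684 0.2859] along [0.483  0.5261] z [0.1967 0.2037 0.2185]
foot 180 lat [0.2523 0.2946] along [0.4868 0.5252] z [0.1158 0.1218 0.1277]
plate 189 lat [0.2552 0.2949] along [0.4962 0.5245] z [0.1377 0.1548 0.1676]
```

View pics/e.png

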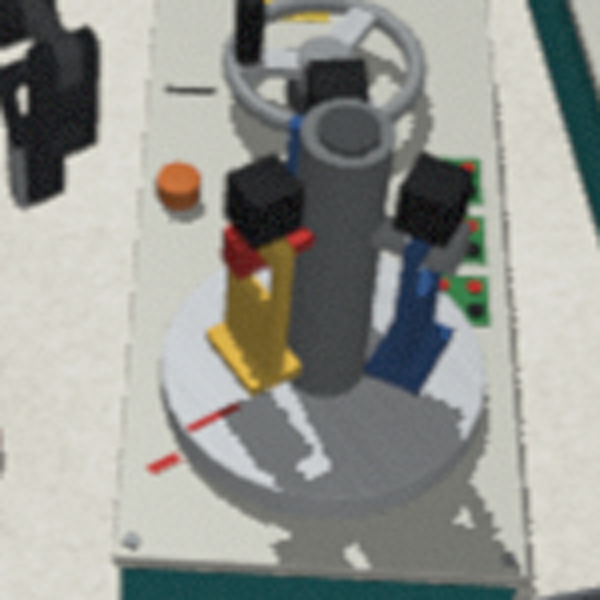

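The yellow frame hangs upright on the red hook, with the prong through its window at (265,255). The disc line (215,418) still points at the mark (165,465), and the gripper is clear.

```bash
python3 -m pendant '[[[0,0,0,0,0,0,0.8],[0,0,0,0,0,0,0.8],[0,0,0,0,0,0,0.8],[0,0,0,0,0,0,0.8],[0,0,0,0,0,0,0.8]]]' 20; python3 -c "
from station import job;print(job.sign_off())"
```

```text
t: 30.2
tcp_pos: [0.4448, -0.0924, 0.3457]
tool_rot: [0.977, 0.215, -0.0, -0.0]
force: [-0.0, 0.2, -0.6]
finger_gap: 0.802
gripper_force: 0.0
the job is handed in; nothing more can be done
None
```

The job is handed in at about 30 s: I cranked the red hook to the loading mark, stood the yellow frame on the far-right pad and regripped it, then hung it on the hook, and the last camera check showed it seated and upright; the sign-off gave no verdict.

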